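Set the flat bar on the sawing board for the cut

TASK

The red-painted end of the flat steel bar is to be sawn off. Push the bar with your fingertips until its long side lies snug against the fence of the sawing board and the red end, all of it and no bare steel, hangs out past the board's edge on the robot's right, so that the paint line is level with that edge. Only push it, do not pick it up, leave everything else on the counter where it is, and finish with your hand clear.

Things in the scene. Friction and masses are not known exactly. Their poses are not given: they have to be found in the camera images.
- sawing_board: Beech sawing board, fixed: 200 mm (x, away from the robot) by 300 mm (y, to the left), top 30 mm above the counter. Origin: centre of its underside. Darker fence on the far part of the top: near face at x = +60 mm, 40 mm deep, 16 mm high above the top, from y = +150 to -100 mm, so it stops 50 mm short of the right-hand edge. Sawing edge: the right-hand edge, y = -150 mm.
- board_edge (a point): Point on the upper right-hand edge of the sawing board, at board x = +40 mm, y = -150 mm, z = 30 mm (on the line along which the bar's middle runs when the bar lies against the fence). Axes as the board's.
- fence_foot (a point): Foot of the fence's near face, at board x = +60 mm, y = 0, z = 30 mm. Axes as the board's.
- flat_bar: Loose flat steel bar, 200 mm long (y), 40 mm wide (x), 6 mm thick, about 0.4 kg, flat on the sawing board. The last 50 mm at its -y (right-hand) end is painted red, the rest is bare steel. Origin: centre of its underside; y along it towards the bare end, x across it towards the fence, z up. Against the fence its origin is at board x = +40 mm.
- paint_line (a point): Middle of the line on the bar's top where red paint meets bare steel: 50 mm from the bar's red end, at bar (0, -50, 6) mm. Axes as the bar's.
- hacksaw: Hacksaw with red frame and black grip, 120 x 415 x 26 mm, lying flat on the counter beyond the fence. Origin: middle, at counter level. Leave alone.
- paint_can: White and red spray can, 65 mm across, 188 mm tall, standing to the left of the board. Origin: centre of its base. Leave alone.
- oil_bottle: Yellow oil bottle, 60 mm across, 140 mm tall, standing to the left of the board. Origin: centre of its base. Leave alone.
- tape_measure: Yellow tape measure, 36 x 72 x 68 mm tall, standing on the counter just right of the board's near right corner. Origin: centre of its base. Leave alone.
- try_square: Try square, dark wooden stock 110 mm long and 16 mm thick, steel blade 150 mm long, lying on the counter just left of the board. Origin: on the counter, 50 mm from the stock towards the blade's tip. Leave alone.
- offcut_bin: Red open plastic bin 170 x 110 x 75 mm tall with a piece of steel in it, to the right of the board. Origin: centre of its underside. Leave alone.
- spare_bar: Another flat steel bar, 160 x 40 x 6 mm, with a blue end, lying on the counter beyond the offcut bin, on the right. Origin: centre of its underside. Leave alone.
Things that resemble listed ones, but are neither listed nor needed, are in the scene too. What is shaped like the flat_bar but orange or yellow is not meant.

How it is judged:
At the end, for the whole second after the job is handed in: The bar lies flat and still on the sawing board, its far long side along the fence (within 3 mm of touching, parallel within 0.03 rad), with the paint line within 4 mm of the board's right-hand edge, so that the red end alone overhangs (y of paint_line in the frame of board_edge between -0.004 and 0.004 m and x of paint_line in the frame of board_edge between -0.003 and 0.003 m and angle between the y axis of flat_bar and the y axis of sawing_board, either way round below 0.03 rad and z of flat_bar in the frame of board_edge between -0.003 and 0.003 m and angle between flat_bar's own z axis and vertical below 0.03 rad and linear speed of flat_bar below 0.01 m/s).
It fails at once if the flat bar is picked up or tipped off the board (height (world z) of flat_bar above 0.045 m or angle between flat_bar's own z axis and vertical above 0.15 rad).
It fails at once if one of the other things on the counter (hacksaw, paint can, oil bottle, tape measure, try square, offcut bin, spare bar) is pushed more than 20 mm from its place (distance of any of hacksaw, paint_can, oil_bottle, tape_measure, try_square, offcut_bin, spare_bar from where it was at the start of the episode above 0.02 m).
It also fails if it takes over 48 s, if anything falls off the work surface, if the arm or the gripper's body presses on something with over 40 N, if the wrist force passes 120 N, or if a joint passes its speed limit or range.

ROBOT

A 6-joint arm with a two-finger parallel gripper is mounted at the origin on the work surface. World frame = base frame: x ahead of the robot, y to its left, z up, the work surface at z = 0. Lengths are in m, angles in rad, forces in N, time in s.
With the tool pointing down it reaches from about 0.35 to 0.775 m from the base axis. Payload 7.3 kg.
Tool frame: the origin (TCP) lies at the centre of the arm's flange, where the gripper is bolted on; the fingertips stand 178 mm ahead of it and the grasp point (between the pads) lies 159 mm ahead of it; z points along the fingers, y is the line along which they close (so a half turn about z gives the same grasp; the last joint's range is limited). The gripper opens to 92 mm and grips with 3 to 60 N. Pads are 19 mm wide; open, the fingers measure 130 mm over their backs; the gripper's body (75 mm by 190 mm) begins 47 mm behind the grasp point.
Start: joints at [1.124, 0.342, 1.524, -0, 1.275, -0.146], TCP at [0.156, 0.501, 0.405] pointing down, gripper open.
Joint ranges: [-2.53, 2.53], [-0.77, 2.02], [0.04, 2.7], [-1, 4.14], [0.28, 2.66], [-3.11, 3.11]. Speed limits (rad/s): [2.57, 2.57, 3.14, 3.14, 3.14, 3.14].

INTERFACE

Orientations are given as [roll, pitch, yaw] about the fixed x, y, z axes, in that order (R = Rz(yaw) Ry(pitch) Rx(roll)).
In Python, from cell import telemetry, vision, ticket gives the robot as it stands.
- The arm moves only by the shell command python3 -m crank 'ROWS' [FORCE]. ROWS is JSON, a list of rows, each a list of 5 numbers: the gripper command: -1 is shut, 1 is fully open, values between are in proportion, then the shift along the tool's x, y, z in mm, then the turn about the tool's z in rad. In form: [[fingers, dx, dy, dz, roll], ...]. A call has 1 to 12 rows; each row is the pose to reach, as a shift and turn from the pose commanded when the call began, along the tool's axes at that moment; what a row does not reach only later rows make up. A row lasts 1/12 s, in which the tool goes at most 41.7 mm and 7.16 degrees, less where a joint would pass 70% of its speed; a pose out of reach is approached as far as the arm can. A call with a gripper value outside its range is refused whole. The fingers move at their own pace and stop on an object; FORCE is the grip in N (left out, the last holds). Time passes only in rows, so rows that repeat a pose let the fingers close. It gives the time, the measured TCP pose, the force, the opening and the grip force at its end, in the units of the state.
- telemetry.observe(): the state, without advancing time (a new reading comes with each control period).
- vision.read_camera(name): name is "scene" or "top" or "wrist"; returns (picture, depth): 384x512x3 uint8, red, green, blue; 384x512 float32, m along the optical axis (not along the pixel's ray), 0 where there is no reading.
- vision.get_calibration(name): a dict with "camera_matrix" (3x3 intrinsics, pixels), "rvec" (rotation vector, rad) and "tvec" (3), from world to camera coordinates, as OpenCV has them. Camera axes: x right, y down, z forward; pixel columns grow to the right and rows downward; lengths in m; the calibration is good to about 2 mm. A picture is of the moment at which its call begins: read the wrist's pose just before it. get_calibration takes no time and is no camera call; for the wrist camera it gives the pose at the moment of the call.
- ticket.hand_in(): hands the job in; it is judged then, once.
The state is a dict: "time": time; "qpos": joint angles; "qvel": joint speeds; "joint_efforts": joint torques, N m; "tool_pos": TCP position; "tool_rot": TCP orientation; "contact_force": force on the tool from outside, world axes, zero at the start; "torque": the same for the moment, N m; "opening": finger opening in m; "grip_force": force on a finger pad.
Only numpy, scipy, OpenCV 4.12 (cv2) and the standard library are available. Lean on these libraries where they do the work, as an engineer would, in place of code of your own. Each camera call takes 0.05 s, during which the arm holds its last target. There are 200 camera calls.

## Working session

There is one attempt and no reset: what is moved stays moved. The work goes in short steps, Python scripts to look and compute and a shell command to move; the robot and the scene stay as the last step left them, time stands still between calls to the robot, and variables do not carry over. Pictures are saved under pics/ and viewed, at most 10 in all, crops included, and the job is handed in when it is done.

```bash
mkdir -p pics; ls
cat > h.py <<'E'
import numpy as np, cv2
from cell import telemetry, vision, ticket
def snap(n,f=None):
    c=vision.get_calibration(n); p,d=vision.read_camera(n)
    if f: cv2.imwrite('pics/'+f,p[:,:,::-1])
    return p,d,c
def ray(c,uv,z):
    K=np.array(c['camera_matrix']);R=cv2.Rodrigues(np.array(c['rvec'],float))[0];t=np.array(c['tvec'],float).ravel()
    uv=np.atleast_2d(uv).astype(float)
    d=(np.linalg.inv(K)@np.c_[uv,np.ones(len(uv))].T).T@R; o=-R.T@t
    return o+d*((z-o[2])/d[:,2])[:,None]
def pix(c,P):
    return cv2.projectPoints(np.atleast_2d(P).astype(float),np.array(c['rvec'],float),np.array(c['tvec'],float),np.array(c['camera_matrix'],float),None)[0].reshape(-1,2)
E
python3 - <<'E'
from h import *
s=telemetry.observe();print(s['time'],s['tool_pos'],s['tool_rot'],s['opening'])
a,d,c=snap('top','top0.png');b,_,_=snap('scene','scene0.png')
cv2.imwrite('pics/both.png',cv2.resize(a,(800,600))[:,:,::-1])
E
```

```text
pics
0.0 [0.15547206 0.50130955 0.40407214] [-3.14013344e+00 -2.13784342e-04  2.84079988e+00] 0.09172901878318748
```

View pics/top0.png

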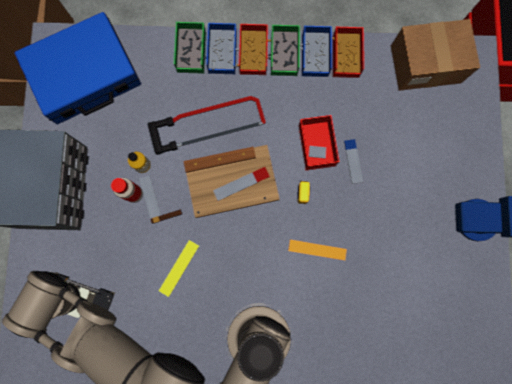

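View pics/scene0.png

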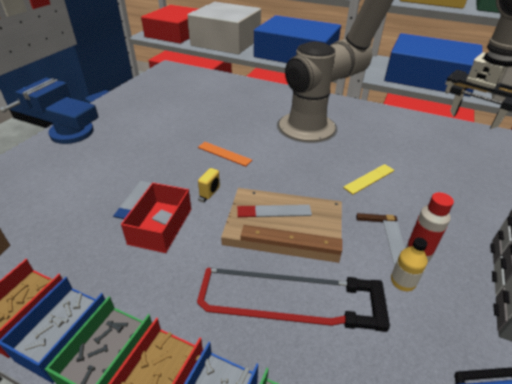

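The top view shows the board at about (232,182), with the fence along its far side at (220,160). The things that could be taken for the bar are:
- the red-ended steel bar on the board, (240,184)
- the blue-ended spare bar, (353,160)
- the steel piece in the bin, (317,152)
- the orange strip, (318,250)
- the yellow strip, (180,268)

I choose the red-ended one on the board and will check it in a crop.

Run:
```python
from h import *
p=cv2.imread('pics/top0.png');c=vision.get_calibration('top')
cv2.imwrite('pics/crop.png',cv2.resize(p[135:225,165:325],None,fx=5,fy=5,interpolation=cv2.INTER_CUBIC))
hsv=cv2.cvtColor(p,cv2.COLOR_BGR2HSV)
# board: brownish
m=cv2.inRange(hsv,(5,50,60),(22,200,255)); m[:140]=0;m[220:]=0;m[:,:180]=0;m[:,285:]=0
m=cv2.morphologyEx(m,cv2.MORPH_CLOSE,np.ones((15,15)))
k=max(cv2.findContours(m,0,2)[0],key=cv2.contourArea)
r=cv2.minAreaRect(k);print(r);print(ray(c,cv2.boxPoints(r),.03))
r_=cv2.inRange(hsv,(0,140,80),(6,255,255))|cv2.inRange(hsv,(172,140,80),(180,255,255))
r_[:160]=0;r_[190:]=0;r_[:,:245]=0;r_[:,275:]=0
k=max(cv2.findContours(r_,0,2)[0],key=cv2.contourArea);r=cv2.minAreaRect(k);print(r,ray(c,r[0],.036))
g=cv2.inRange(hsv,(0,0,90),(180,60,255));g[:165]=0;g[205:]=0;g[:,:205]=0;g[:,262:]=0
k=max(cv2.findContours(g,0,2)[0],key=cv2.contourArea);r=cv2.minAreaRect(k);print(r,ray(c,cv2.boxPoints(r),.036))
print(ray(c,[[304,192]],.06),ray(c,[[318,142]],.06), ray(c,[[165,216]],0.01))
cw=vision.get_calibration('wrist');s=telemetry.observe()
R=cv2.Rodrigues(np.array(cw['rvec'],float))[0];o=-R.T@np.array(cw['tvec']).ravel();T=cv2.Rodrigues(np.zeros(3))[0]
from scipy.spatial.transform import Rotation as Ro
T=Ro.from_euler('xyz',s['tool_rot']).as_matrix()
print('cam in tool',T.T@(o-s['tool_pos']),'axes',(T.T@R.T).round(3),cw['camera_matrix'],T.round(3))
```

```text
((224.5330810546875, 181.51548767089844), (58.29322814941406, 99.65367126464844), 78.19756317138672)
[[ 0.58860279  0.32417024  0.03      ]
 [ 0.67157476 -0.01697233  0.03      ]
 [ 0.46831735 -0.06261092  0.03      ]
 [ 0.38903512  0.27258778  0.03      ]]
((260.7000427246094, 173.90000915527344), (11.180339813232422, 12.969194412231445), 63.43495178222656) [[0.55743287 0.00419253 0.036     ]]
((234.49266052246094, 186.23416137695312), (11.733628273010254, 43.44236373901367), 65.224853515625) [[0.4961479  0.17088604 0.036     ]
 [0.56407592 0.03564658 0.036     ]
 [0.52670555 0.01755099 0.036     ]
 [0.45929754 0.1524634  0.036     ]]
[[ 0.49353206 -0.14517875  0.06      ]] [[ 0.67117534 -0.19271847  0.06      ]] [[0.4040987  0.33478566 0.01      ]]
cam in tool [0.07100061 0.00149609 0.02028452] axes [[-0.001 -0.964 -0.265]
 [ 1.    -0.001  0.   ]
 [-0.001 -0.265  0.964]] [[334.07044954   0.         256.37517423]
 [  0.         334.07044954 194.19493684]
 [  0.           0.           1.        ]] [[-0.955  0.296 -0.001]
 [ 0.296  0.955 -0.001]
 [ 0.    -0.001 -1.   ]]
```

View pics/crop.png

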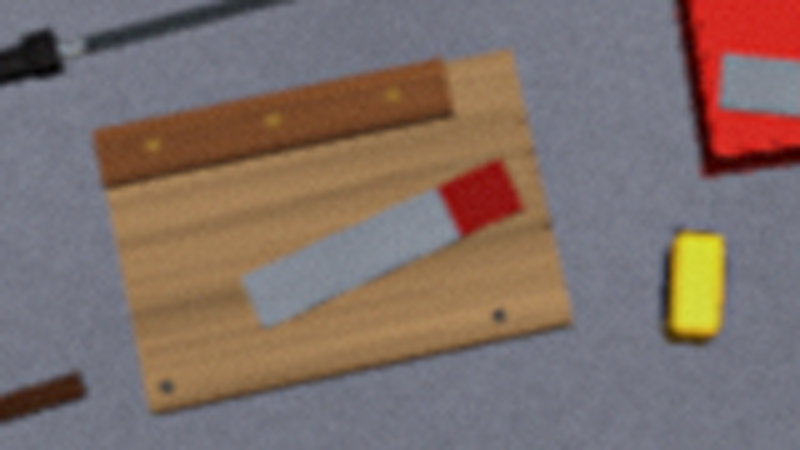

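The crop confirms the choice: a bare steel bar on the board, with its red end at crop (480,197), paint line at (452,212) and bare end at (255,300). The fence's near face runs from (105,187) to (452,115), and the board's right edge from (512,52) to (570,325). Next I'll work out a board frame and move above it for a close look.

Run:
```python
from h import *
from scipy.spatial.transform import Rotation as Ro
c=vision.get_calibration('top')
f=lambda x,y:(165+(x+.5)/5-.5,135+(y+.5)/5-.5)
q=ray(c,[f(514,50),f(571,325),f(152,412)],.03)
ey=q[2]-q[1];ex=q[0]-q[1];print(q,np.linalg.norm(ey),np.linalg.norm(ex))
yaw=(np.arctan2(-ey[0],ey[1])+np.arctan2(ex[1],ex[0]))/2
o=(q[0]+q[2])/2;print('board',o,'yaw',yaw)
Rb=Ro.from_euler('z',yaw).as_matrix()
B=lambda P:(P-o)@Rb
b=ray(c,[f(255,300),f(452,212),f(510,185)],.036);print('bar bare end,line,red end (board)',B(b)*1000,b)
print('tape,can,bottle base',B(ray(c,[f(697,285)],.068))*1000,B(ray(c,[(120,185)],.188))*1000,B(ray(c,[(139,154)],.14))*1000)
s=telemetry.observe();T=Ro.from_euler('xyz',s['tool_rot']).as_matrix()
# tool y along board y, tool x toward -board x  or +: yaw options
for k in (0,np.pi):
    print('roll needed', (s['tool_rot'][2]-(yaw+k)+np.pi)%(2*np.pi)-np.pi)
tgt=o+Rb@np.array([0.02,-.03,0]);tgt[2]=.35
print('shift mm',T.T@(tgt-s['tool_pos'])*1000,s['qpos'])
```

```text
[[ 0.66498833 -0.01730034  0.03      ]
 [ 0.46917023 -0.06096537  0.03      ]
 [ 0.40132992  0.22744267  0.03      ]] 0.2962794386680019 0.20062742591926433
board [0.53315912 0.10507117 0.03      ] yaw 0.22521094912883963
bar bare end,line,red end (board) [[ -39.46594914   64.25141762    6.        ]
 [  -5.72097392  -82.01226061    6.        ]
 [   5.07302901 -125.65310875    6.        ]] [[ 0.48034169  0.15888682  0.036     ]
 [ 0.54589694  0.0238524   0.036     ]
 [ 0.56616389 -0.01627596  0.036     ]]
tape,can,bottle base [[ -94.16357541 -234.19899548   38.        ]] [[ 25.15300031 342.37106254 158.        ]] [[125.16398973 278.55067049 110.        ]]
roll needed 2.6156016617112767
roll needed -0.5259909918785164
shift mm [-510.50238796 -282.39901564   54.37769722] [ 1.12401313e+00  3.42683999e-01  1.52494731e+00  1.68875994e-06
  1.27537185e+00 -1.46003796e-01]
```

```bash
python3 -m crank '[[1,-260,-140,0,-0.25],[1,-260,-140,0,-0.25],[1,-260,-140,0,-0.25],[1,-260,-140,0,-0.25],[1,-510,-282,20,-0.526],[1,-510,-282,20,-0.526],[1,-510,-282,50,-0.526],[1,-510,-282,50,-0.526],[1,-510,-282,50,-0.526],[1,-510,-282,50,-0.526],[1,-510,-282,50,-0.526],[1,-510,-282,50,-0.526]]'
python3 -m crank '[[1,0,0,0,0],[1,0,0,0,0]]'
```

```text
time: 1.1
tool_pos: [0.4871, 0.1561, 0.3682]
tool_rot: [3.141, -0.0, -2.917]
contact_force: [1.4, -0.2, -0.7]
opening: 0.0921
grip_force: 0.0
time: 1.27
tool_pos: [0.487, 0.1563, 0.3677]
tool_rot: [3.141, -0.002, -2.921]
contact_force: [0.1, -0.5, 0.9]
opening: 0.092
grip_force: 0.0
```

Run:
```python
from h import *
p,d,c=snap('wrist','w0.png')
import pickle;pickle.dump(c,open('w0.pkl','wb'))
```

```text
(no output)
```

View pics/w0.png

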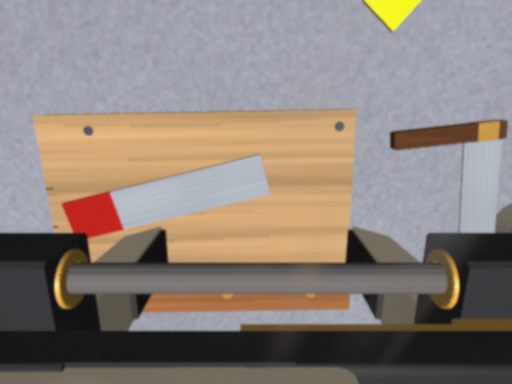

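The wrist view is upside down, with the robot's side at the top. The board's near corners are at (35,116) and (355,109). The red end is at (92,214), the paint line at (116,211) and the bare end at (265,174). Next I'll fit lines to these.

```bash
cat > m.py <<'E'
from h import *
def line(pts):
    vx,vy,x,y=cv2.fitLine(np.float32(pts),cv2.DIST_HUBER,0,.01,.01).ravel();return np.array([x,y]),np.array([vx,vy])
def board(p,c,rmax=228):
    hsv=cv2.cvtColor(p,cv2.COLOR_RGB2HSV)
    m=cv2.inRange(hsv,(8,60,90),(22,255,255));m[rmax:]=0
    n,l,st,_=cv2.connectedComponentsWithStats(m);i=1+st[1:,4].argmax();m=(l==i)
    x0,y0,w,h=st[i,:4]
    near=[(u,np.argmax(m[:,u])-.5) for u in range(x0+30,x0+w-30)]
    rows=range(y0+15,rmax-3)
    rt=[(np.argmax(m[v])-.5,v) for v in rows]; lf=[(511-np.argmax(m[v][::-1])+.5,v) for v in rows]
    out=[]
    for e in (near,rt,lf): out.append(line(ray(c,e,.03)[:,:2]))
    (pn,vn),(pr,vr),(pl,vl)=out
    X=lambda a,va,b,vb: a+va*np.linalg.solve(np.c_[va,-vb],b-a)[0]
    nr,nl=X(pn,vn,pr,vr),X(pn,vn,pl,vl)
    ey=(nl-nr)/np.linalg.norm(nl-nr);ex=np.array([ey[1],-ey[0]])
    yaw=np.arctan2(ex[1],ex[0])
    print('near len',np.linalg.norm(nl-nr),'yaw',yaw,'side yaws',[np.arctan(v[1]/v[0]) for v in (vr,vl)],'corners',nr,nl)
    o=(nr+nl)/2+.1*ex
    return o,yaw
def toB(P,o,yaw):
    e=np.array([[np.cos(yaw),-np.sin(yaw)],[np.sin(yaw),np.cos(yaw)]]);return (np.atleast_2d(P)[:,:2]-o)@e
def bar(p,c,poly=None):
    hsv=cv2.cvtColor(p,cv2.COLOR_RGB2HSV)
    red=cv2.inRange(hsv,(0,170,60),(5,255,255))|cv2.inRange(hsv,(174,170,60),(180,255,255))
    st=cv2.inRange(hsv,(0,0,80),(180,70,255))
    M=np.zeros(red.shape,np.uint8);cv2.fillPoly(M,[np.int32(poly)],255)
    res=[]
    for k in (red&M,st&M):
        k=cv2.morphologyEx(k,cv2.MORPH_OPEN,np.ones((3,3)))
        q=max(cv2.findContours(k,0,2)[0],key=cv2.contourArea).reshape(-1,2)
        P=ray(c,q,.036)[:,:2].astype(np.float32);r=cv2.minAreaRect(P);res.append((r,cv2.boxPoints(r)))
    return res
E
python3 - <<'E'
from m import *
import pickle;c=pickle.load(open('w0.pkl','rb'));p=cv2.imread('pics/w0.png')[:,:,::-1].copy()
o,yaw=board(p,c);print(o,yaw)
for r,b in bar(p,c,[[50,130],[300,130],[300,240],[50,240]]): print(r,toB(b,o,yaw)*1000)
print(pix(c,[[.487,.156,.19]]))
E
```

```text
near len 0.2993125 yaw 0.23688082 side yaws [np.float32(0.23995066), np.float32(0.23893891)] corners [ 0.47325256 -0.05817258] [0.4030124  0.23278151]
[0.53533995 0.11077163] 0.23688082
((0.5583588480949402, 0.007818209007382393), (0.03931516781449318, 0.048575278371572495), 27.07101058959961) [[ -26.56802   -86.452156]
 [ -15.229432 -133.68553 ]
 [  22.999685 -124.50844 ]
 [  11.661098  -77.27506 ]]
((0.5133539438247681, 0.09785673022270203), (0.04139087721705437, 0.15038016438484192), 26.68931770324707) [[-61.621975  61.136856]
 [-27.494534 -85.31967 ]
 [ 12.81637  -75.92637 ]
 [-21.311075  70.53014 ]]
[[253.25672884 245.84699778]]
```

```bash
cat > go.py <<'E'
import sys
from h import *
from scipy.spatial.transform import Rotation as Ro
O=np.array([.53534,.11077]);Y=.2375
s=telemetry.observe();T=Ro.from_euler('xyz',s['tool_rot']).as_matrix()
e=np.array([[np.cos(Y),-np.sin(Y)],[np.sin(Y),np.cos(Y)]])
print('t',s['time'],'now board mm',((s['tool_pos'][:2]-O)@e*1000).round(1),'tip z',round((s['tool_pos'][2]-.178)*1000,1),'F board',(np.array(s['contact_force'][:2])@e).round(1))
print('roll',(s['tool_rot'][2]-Y-np.pi+np.pi)%(2*np.pi)-np.pi)
for a in sys.argv[1:]:
    x,y,z=map(float,a.split(','))
    t=np.r_[O+e@(np.array([x,y])/1000),z/1000+.178]
    print(a,(T.T@(t-s['tool_pos'])*1000).round(1))
E
python3 go.py -- 2>/dev/null | head -0; python3 go.py " -82,-30,60" " -82,-30,32.5"
```

```text
t 1.3167 now board mm [-36.9  57. ] tip z 190.1 F board [0.2 0.1]
roll -0.014315354009800885
 -82,-30,60 [ 43.6 -87.7 130.1]
 -82,-30,32.5 [ 43.6 -87.8 157.6]
```

```bash
python3 -m crank '[[1,44,-88,40,-0.014],[1,44,-88,80,-0.014],[1,44,-88,110,-0.014],[1,44,-88,130,-0.014],[1,44,-88,130,-0.014],[1,44,-88,145,-0.014],[1,44,-88,145,-0.014],[1,44,-88,145,-0.014]]'; python3 go.py " -82,-30,32.5"
```

```text
time: 1.98
tool_pos: [0.463, 0.0636, 0.2247]
tool_rot: [3.141, 0.0, -2.901]
contact_force: [-0.4, -0.1, -0.1]
opening: 0.0921
grip_force: 0.0
t 1.9833 now board mm [-81.4 -28.8] tip z 46.7 F board [-0.4  0. ]
roll 0.003347677309346153
 -82,-30,32.5 [ 0.6 -1.2 14.2]
```

```bash
python3 -m crank '[[1,0,0,8,0],[1,0,0,14,0],[1,0,0,14,0],[1,-10,0,14,0],[1,-17,0,14,0],[1,-23,0,14,0],[1,-29,0,14,0],[1,-35,0,14,0],[1,-40,0,14,0],[1,-45,0,14,0],[1,-50,0,14,0],[1,-55,0,14,0]]'; python3 go.py " 6,-30,32.5"; python3 -m crank '[[1,-5,0,0,0],[1,-10,0,0,0],[1,-15,0,0,0],[1,-20,0,0,0],[1,-25,0,0,0],[1,-25,0,0,0]]'; python3 go.py " 10.5,-30,32.5"
```

```text
time: 2.98
tool_pos: [0.5166, 0.0754, 0.2096]
tool_rot: [3.141, -0.001, -2.903]
contact_force: [-3.0, -1.0, 1.2]
opening: 0.0915
grip_force: 1.6
t 2.9833 now board mm [-26.6 -29.9] tip z 31.6 F board [-3.2 -0.2]
roll 0.0014754474822060715
 6,-30,32.5 [-32.6  -0.1  -0.9]
time: 3.48
tool_pos: [0.5418, 0.0815, 0.2098]
tool_rot: [-3.141, 0.002, -2.902]
contact_force: [-0.0, 0.2, -0.1]
opening: 0.0916
grip_force: 0.0
t 3.4833 now board mm [ -0.6 -29.9] tip z 31.8 F board [0.  0.2]
roll 0.0017278625071774911
 10.5,-30,32.5 [-11.2  -0.1  -0.7]
```

```bash
python3 -m crank '[[1,-3,0,0,0],[1,-6,0,0,0],[1,-8,0,0,0],[1,-10,0,0,0],[1,-11,0,0,0],[1,-11,0,0,0]]'; python3 go.py
```

```text
time: 3.98
tool_pos: [0.551, 0.0839, 0.2097]
tool_rot: [3.141, -0.001, -2.902]
contact_force: [-3.1, -1.3, 2.1]
opening: 0.0919
grip_force: 2.3
t 3.9833 now board mm [  8.9 -29.8] tip z 31.7 F board [-3.3 -0.6]
roll 0.0017616245504115113
```

```bash
python3 -m crank '[[1,-1,0,0,0],[1,-2,0,0,0],[1,-2,0,0,0],[1,-2,0,0,0]]'; python3 go.py;  python3 -m crank '[[1,-1,0,0,0],[1,-2,0,0,0],[1,-2,0,0,0],[1,-2,0,0,0]]'; python3 go.py
```

```text
time: 4.32
tool_pos: [0.5518, 0.0841, 0.2095]
tool_rot: [3.141, -0.005, -2.902]
contact_force: [-10.4, -2.8, 7.1]
opening: 0.0919
grip_force: 5.2
t 4.3167 now board mm [  9.7 -29.8] tip z 31.5 F board [-10.8  -0.3]
roll 0.0018549482705321196
time: 4.65
tool_pos: [0.5527, 0.0843, 0.2095]
tool_rot: [3.141, -0.009, -2.902]
contact_force: [-15.4, -5.3, 10.8]
opening: 0.0919
grip_force: 8.2
t 4.65 now board mm [ 10.6 -29.8] tip z 31.5 F board [-16.2  -1.6]
roll 0.0020716944318834862
```

```bash
python3 -m crank '[[1,10,0,0,0],[1,20,0,0,0],[1,20,0,-30,0],[1,20,0,-70,0],[1,0,0,-110,0],[1,-40,0,-150,0],[1,-40,0,-150,0],[1,-40,0,-150,0],[1,-40,0,-150,0]]'
python3 - <<'E'
from m import *
import pickle
p,d,c=snap('wrist','w1.png');pickle.dump(c,open('w1.pkl','wb'))
E
python3 go.py
```

```text
time: 5.4
tool_pos: [0.5942, 0.0945, 0.3597]
tool_rot: [-3.141, 0.002, -2.902]
contact_force: [-0.5, -0.4, -1.5]
opening: 0.0917
grip_force: 0.0
t 5.45 now board mm [ 52.6 -29.6] tip z 180.4 F board [-0.4  0.3]
roll 0.0018244718487530065
```

View pics/w1.png

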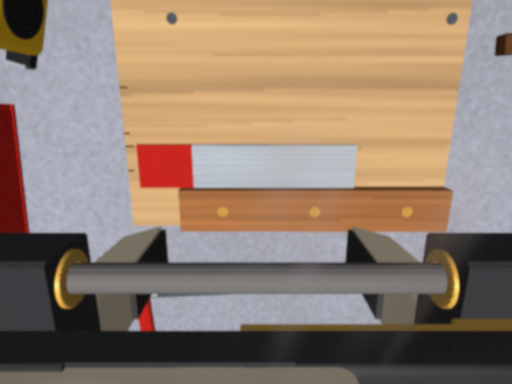

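The bar now lies along the fence. Its red end is at (138–192,165), bare end at column 355 and the board's right edge at column ~130. I'll measure how far it has to go.

```bash
cat > mm.py <<'E'
from m import *
import pickle,sys
def meas(f):
    c=pickle.load(open(f+'.pkl','rb'));p=cv2.imread('pics/'+f+'.png')[:,:,::-1].copy()
    O=np.array([.53534,.11077]);Y=.2375
    hsv=cv2.cvtColor(p,cv2.COLOR_RGB2HSV);m=cv2.inRange(hsv,(8,60,90),(22,255,255))
    rows=list(range(30,135));e=[(np.argmax(m[v]>0)-.5,v) for v in rows]
    E=toB(ray(c,e,.03),O,Y)*1000;print('right edge y med',np.median(E[:,1]),'slope',np.polyfit(E[:,0],E[:,1],1)[0])
    P=np.array([[x,y,0.] for x,y in ((10,-230),(10,120),(62,120),(62,-230))])/1000
    e2=np.array([[np.cos(Y),-np.sin(Y)],[np.sin(Y),np.cos(Y)]])
    W=np.c_[P[:,:2]@e2.T+O,np.full(4,.036)]
    for r,b in bar(p,c,pix(c,W)): print((toB(b,O,Y)*1000).round(1).tolist())
meas(sys.argv[1])
E
python3 mm.py w1; python3 go.py "40,105,80" "40,105,32.5"
```

```text
right edge y med -149.66956834671942 slope 1.0991581871594684
[[20.8, -88.8], [20.8, -137.0], [61.0, -136.9], [60.9, -88.8]]
[[19.7, 62.8], [19.9, -87.5], [60.9, -87.4], [60.8, 62.9]]
t 5.45 now board mm [ 52.6 -29.6] tip z 180.4 F board [-0.4  0.3]
roll 0.0018244718487530065
40,105,80 [ 12.1 134.6 100.4]
40,105,32.5 [ 12.1 134.6 147.9]
```

```bash
python3 -m crank '[[-1,12,40,0,0.002],[-1,12,80,0,0.002],[-1,12,115,20,0.002],[-1,12,135,50,0.002],[-1,12,135,85,0.002],[-1,12,135,110,0.002],[-1,12,135,130,0.002],[-1,12,135,135,0.002],[-1,12,135,135,0.002],[-1,12,135,135,0.002]]'; python3 go.py "40,105,32.5"
```

```text
time: 6.28
tool_pos: [0.5502, 0.2224, 0.2248]
tool_rot: [3.142, -0.001, -2.905]
contact_force: [0.8, -0.0, -0.4]
opening: 0.0296
grip_force: 0.0
t 6.2833 now board mm [ 40.7 105. ] tip z 46.8 F board [ 0.8 -0.2]
roll -0.000598542823641246
40,105,32.5 [ 0.7 -0.  14.3]
```

```bash
python3 -m crank '[[-1,0.7,0,0,0],[-1,0.7,0,0,0],[-1,0.7,0,0,0],[-1,0.7,0,5,0],[-1,0.7,0,11,0],[-1,0.7,0,14,0],[-1,0.7,0,14,0],[-1,0.7,0,14,0]]'; python3 go.py; python3 -m crank '[[-1,0,-6,0,0],[-1,0,-11,0,0],[-1,0,-15,0,0],[-1,0,-18,0,0],[-1,0,-21,0,0],[-1,0,-24,0,0],[-1,0,-27,0,0],[-1,0,-30,0,0],[-1,0,-30,0,0]]'; python3 go.py
```

```text
time: 6.95
tool_pos: [0.5496, 0.2225, 0.2102]
tool_rot: [3.142, -0.001, -2.904]
contact_force: [0.5, -0.5, -0.1]
opening: 0.0002
grip_force: 0.0
t 6.95 now board mm [ 40.1 105.2] tip z 32.2 F board [ 0.3 -0.5]
roll -0.0002732830512606199
time: 7.7
tool_pos: [0.5569, 0.1928, 0.2107]
tool_rot: [-3.142, 0.0, -2.905]
contact_force: [0.2, 0.6, -0.2]
opening: 0.0005
grip_force: 0.0
t 7.7 now board mm [40.2 74.7] tip z 32.7 F board [0.4 0.6]
roll -0.0007242656431136751
```

```bash
python3 -m crank '[[-1,0,-3,0,0],[-1,0,-6,0,0],[-1,0,-9,0,0],[-1,0,-12,0,0],[-1,0,-15,0,0],[-1,0,-18,0,0],[-1,0,-21,0,0],[-1,0,-24,0,0],[-1,0,-27,0,0],[-1,0,-30,0,0],[-1,0,-30,0,0],[-1,0,-30,0,0]]'
python3 - <<'E'
from m import *
import pickle
p,d,c=snap('wrist','w2.png');pickle.dump(c,open('w2.pkl','wb'))
E
python3 go.py; python3 mm.py w2
```

```text
time: 8.7
tool_pos: [0.5639, 0.1638, 0.2107]
tool_rot: [-3.141, 0.0, -2.905]
contact_force: [0.7, 0.3, 0.1]
opening: -0.0
grip_force: 0.1
t 8.75 now board mm [40.2 44.9] tip z 32.7 F board [-0.3 -0.4]
roll -0.000411825129372545
right edge y med -71.07527589667652 slope -0.20527240634057253Traceback (most recent call last):
  File "mm.py", line 13, in <module>
    meas(sys.argv[1])
    ~~~~^^^^^^^^^^^^^
  File "mm.py", line 12, in meas
    for r,b in bar(p,c,pix(c,W)): print((toB(b,O,Y)*1000).round(1).tolist())
               ~~~^^^^^^^^^^^^^^
  File "m.py", line 32, in bar
    q=max(cv2.findContours(k,0,2)[0],key=cv2.contourArea).reshape(-1,2)
      ~~~^^^^^^^^^^^^^^^^^^^^^^^^^^^^^^^^^^^^^^^^^^^^^^^^
ValueError: max() iterable argument is empty
```

View pics/w2.png

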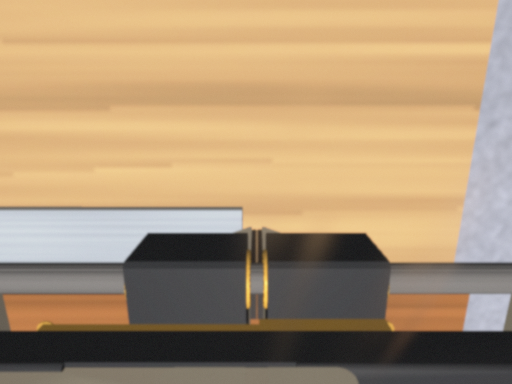

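The closed fingers touch the bar's bare end. The end corner shows at (242,208) and the near side is still straight, at row 208. I'll convert that point and use the top camera as a check.

Run:
```python
from m import *
import pickle
c=pickle.load(open('w2.pkl','rb'));O=np.array([.53534,.11077]);Y=.2375
print(toB(ray(c,[[242.5,208],[242.5,225],[5,207.5]],.036),O,Y)*1000)
```

```text
[[ 19.31517589  39.19383301]
 [ 28.08454376  39.08399296]
 [ 18.87843078 -75.88072733]]
```

```bash
python3 -m crank '[[-1,0,-3,0,0],[-1,0,-6,0,0],[-1,0,-9,0,0],[-1,0,-12,0,0],[-1,0,-15,0,0],[-1,0,-18,0,0],[-1,0,-21,0,0],[-1,0,-24,0,0],[-1,0,-27,0,0],[-1,0,-30,0,0],[-1,0,-33,0,0],[-1,0,-36,0,0]]'; python3 go.py;  python3 -m crank '[[-1,0,0,0,0],[-1,0,10,0,0],[-1,0,10,-30,0],[-1,0,-20,-70,0],[-1,0,-50,-110,0],[-1,-10,-65,-148,0],[-1,-10,-65,-148,0],[-1,-10,-65,-148,0],[-1,-10,-65,-148,0]]'
python3 - <<'E'
from m import *
import pickle
p,d,c=snap('wrist','w3.png');pickle.dump(c,open('w3.pkl','wb'))
E
python3 go.py; python3 mm.py w3
```

```text
time: 9.75
tool_pos: [0.5723, 0.1289, 0.2107]
tool_rot: [3.142, 0.0, -2.904]
contact_force: [0.2, 2.9, 0.2]
opening: 0.0007
grip_force: 1.0
t 9.75 now board mm [40.2  8.9] tip z 32.7 F board [0.9 2.8]
roll -0.00029825055912446885
time: 10.5
tool_pos: [0.5971, 0.0685, 0.3592]
tool_rot: [-3.141, 0.001, -2.905]
contact_force: [0.0, 0.4, -0.8]
opening: 0.0008
grip_force: 0.0
t 10.55 now board mm [ 49.8 -55.1] tip z 179.8 F board [0.6 0.9]
roll -0.00019684121873631
right edge y med -149.69378490345815 slope 1.3370584843348747
[[20.8, -148.5], [20.7, -195.9], [58.1, -196.0], [58.2, -148.5]]
[[20.1, 3.5], [18.8, -146.9], [60.2, -147.3], [61.5, 3.1]]
```

View pics/w3.png

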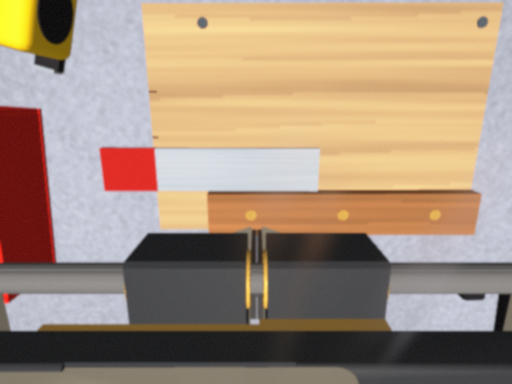

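The red end overhangs at (102–156,170), with the paint line at column ~156 and the bar flush on the fence. The board edge runs from (148,20) to (160,225). I'll fit that edge properly, without the tape measure's pixels.

```bash
cat > edge.py <<'E'
from m import *
import pickle,sys
f=sys.argv[1];c0=int(sys.argv[2])
c=pickle.load(open(f+'.pkl','rb'));p=cv2.imread('pics/'+f+'.png')[:,:,::-1].copy();O=np.array([.53534,.11077]);Y=.2375
hsv=cv2.cvtColor(p,cv2.COLOR_RGB2HSV);m=cv2.inRange(hsv,(8,60,90),(22,255,255));m[:,:c0]=0
e=[(np.argmax(m[v]>0)-.5,v) for v in [*range(20,140),*range(198,222)]]
E=toB(ray(c,e,.03),O,Y)*1000;q,v=line(E);print('edge y at x=40:',q[1]+v[1]/v[0]*(40-q[0]),'slope',v[1]/v[0])
# paint line: max gradient of green channel
L=[]
for r in range(153,187):
    s=p[r,c0:c0+40,1].astype(float);g=np.diff(s);i=g.argmax();w=g[i-1:i+2];L.append((c0+i+.5+(w*[-1,0,1]).sum()/w.sum(),r))
P=toB(ray(c,L,.036),O,Y)*1000;print('paint y',np.median(P[:,1]),P[[0,-1]])
# near side of bar
N=[(u,118+np.diff(p[118:168,u].astype(float)@[-.5,-.0,1]).argmax()+.5) for u in range(c0+25,c0+160)]
q,v=line(toB(ray(c,N,.036),O,Y)*1000);print('near side x',q,'slope',v[0]/v[1])
E
python3 edge.py w3 140; python3 go.py
```

```text
edge y at x=40: -149.53198 slope 0.00026481622
paint y -147.51313448119674 [[  24.43102392 -147.75949791]
 [  55.34620811 -147.65981692]]
near side x [ 19.571287 -78.370384] slope 0.0019437855
t 10.55 now board mm [ 49.8 -55.1] tip z 179.8 F board [0.6 0.9]
roll -0.00019684121873631
```

The paint line is 2.0 mm short of the edge, so I'll go back down and nudge the bar.

```bash
python3 -m crank '[[-1,10,35,20,0],[-1,10,70,50,0],[-1,10,78,90,0],[-1,10,78,125,0],[-1,10,78,140,0],[-1,10,78,147,0],[-1,10,78,147,0],[-1,10,78,147,0]]'; python3 go.py "40,12,32.5" "40,6.7,32.5"
```

```text
time: 11.22
tool_pos: [0.5683, 0.1426, 0.2106]
tool_rot: [3.141, -0.003, -2.903]
contact_force: [1.0, -0.6, -0.6]
opening: 0.0006
grip_force: 0.0
t 11.2167 now board mm [39.5 23.2] tip z 32.6 F board [ 0.8 -0.8]
roll 0.0007247868354527398
40,12,32.5 [ -0.5 -11.2   0.1]
40,6.7,32.5 [ -0.5 -16.5   0.1]
```

```bash
python3 -m crank '[[-1,0,-5,0,0],[-1,0,-10,0,0],[-1,0,-12,0,0],[-1,0,-14,0,0],[-1,0,-15,0,0],[-1,0,-16,0,0],[-1,0,-16.5,0,0],[-1,0,-16.5,0,0],[-1,0,-16.5,0,0]]'; python3 go.py;  python3 -m crank '[[-1,0,8,0,0],[-1,0,10,-10,0],[-1,0,10,-40,0],[-1,0,-20,-80,0],[-1,0,-50,-120,0],[-1,-10,-62,-148,0],[-1,-10,-62,-148,0],[-1,-10,-62,-148,0],[-1,-10,-62,-148,0]]'
python3 - <<'E'
from m import *
import pickle
p,d,c=snap('wrist','w4.png');pickle.dump(c,open('w4.pkl','wb'))
E
python3 edge.py w4 140; python3 mm.py w4; python3 go.py
```

```text
time: 11.97
tool_pos: [0.573, 0.1259, 0.2118]
tool_rot: [3.141, 0.0, -2.904]
contact_force: [-0.4, 2.1, 0.3]
opening: 0.0004
grip_force: 1.0
t 11.9667 now board mm [40.2  5.8] tip z 33.8 F board [0.1 2.2]
roll -0.00018945928618308017
time: 12.72
tool_pos: [0.5969, 0.0681, 0.3596]
tool_rot: [3.141, -0.0, -2.905]
contact_force: [-2.0, -0.0, -0.4]
opening: 0.0004
grip_force: 0.0
edge y at x=40: -149.46852 slope 0.0008526752
paint y -148.86704016757167 [[  23.7100405  -148.95202645]
 [  54.65750192 -148.86260609]]
near side x [ 19.726137 -81.06742 ] slope 0.0016333633
right edge y med -149.66189877866057 slope 1.3072717902101658
[[20.1, -149.8], [20.0, -197.3], [58.4, -197.4], [58.5, -149.8]]
[[9.5, 2.0], [9.2, -231.0], [61.3, -231.1], [61.7, 2.0]]
t 12.7667 now board mm [ 49.6 -55.5] tip z 180.5 F board [-0.5  0.1]
roll 7.12801659918938e-05
```

```bash
python3 edge.py w1 160 | tail -1
python3 - <<'E'
from m import *
p=cv2.imread('pics/w4.png');cv2.imwrite('pics/w4c.png',cv2.resize(p[130:245,85:345],None,fx=3,fy=3,interpolation=cv2.INTER_CUBIC))
E
```

```text
near side x [ 20.254898 -26.624725] slope -0.00095732644
```

View pics/w4c.png

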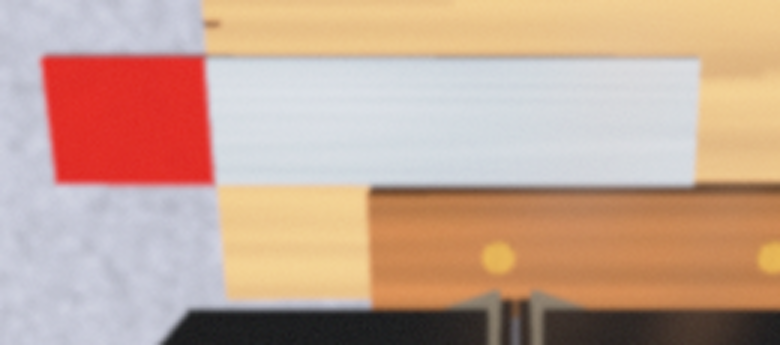

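The crop shows the paint line (205–213, 57–185) in line with the board edge (203,30)–(222,290). The bar's far side is flush on the fence at row 186, within 0.6 mm of where it was when pressed there, and the hand is 180 mm up.

```bash
python3 -c "
from cell import ticket
print(ticket.hand_in())"
```

```text
the job is handed in; nothing more can be done
None
```

The job is handed in: the bar lies snug and parallel against the fence, the paint line measured about 0.6 mm from the board's right-hand edge, and the hand is clear, but no verdict came back.

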